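Sort finished parts into the bench trays

ROBOT

A 7-joint arm with a two-finger parallel gripper is mounted at the origin on the work surface. World frame = base frame: x ahead of the robot, y to its left, z up, the work surface at z = 0. Lengths are in mm, angles in rad, forces in N, time in s.
With the tool pointing down it reaches from about 425 to 950 mm from the base axis. Payload 16.7 kg.
Tool frame: the origin (TCP) lies between the finger pads; the fingertips stand 8 mm ahead of it and the grasp point (between the pads) lies 11 mm behind it; z points along the fingers, y is the line along which they close (so a half turn about z gives the same grasp; the last joint's range is limited). The gripper opens to 94 mm and grips with 3 to 60 N. Pads are 16 mm wide; open, the fingers measure 119 mm over their backs; the gripper's body (75 mm by 177 mm) begins 78 mm behind the grasp point.
Start: joints at [1.181, 0.426, 0.074, 1.606, -0.034, 1.111, -0.067], TCP at [160.944, -655.494, 213.467] pointing down, gripper open.
Joint ranges: [-2.85, 2.85], [-0.5, 2.14], [-1.23, 1.37], [0.21, 2.46], [-1.02, 4.16], [0.16, 2.05], [-2.73, 2.73]. Speed limits (rad/s): [1.89, 1.89, 2.39, 2.39, 3.01, 3.01, 3.01].

INTERFACE

Orientations are given as a unit quaternion [x, y, z, w].
In Python, from workcell import ctrl gives the robot as it stands.
- The arm moves only by the tool move_arm, never from a script. Its argument "moves" is text: rows parted by semicolons, each of 7 numbers parted by spaces: the shift along the world's x, y, z each as a share of 600 mm, from -1 to 1, then the turn, a rotation vector about the world's x, y, z each as a share of 6 degrees, from -1 to 1, then the opening, from -1 (shut) to 1 (fully open), so that 0 is half open. In form: x y z wx wy wz gripper; .... A call has 1 to 12 rows; each row shifts and turns the commanded pose from where the row before left it; what a row does not reach is not made up. A row lasts 1/12 s, in which the tool goes at most 41.7 mm and 7.16 degrees, less where a joint would pass 70% of its speed; a pose out of reach is approached as far as the arm can. A call with a number of a shift or a turn outside -1 to 1 is refused whole. A call with a gripper value outside its range is refused whole. The fingers move at their own pace and stop on an object; the grip force is fixed at half the most. Time passes only in rows, so rows that do not move let the fingers close. It gives the time, the measured TCP pose, the force, the opening and the grip force at its end, in the units of the state.
- ctrl.get_state(): the state, without advancing time (a new reading comes with each control period).
- ctrl.grab_frame(name): name is "scene" or "top" or "wrist"; returns the picture (420x560x3 uint8, red, green, blue); there is no depth.
- ctrl.camera_info(name): a dict with "camera_matrix" (3x3 intrinsics, pixels), "xyz" and "rotation" of the camera in the world. Camera axes: x right, y down, z forward; pixel columns grow to the right and rows downward; lengths in mm; the calibration is good to about 2 mm. A picture is of the moment at which its call begins: read the wrist's pose just before it. camera_info takes no time and is no camera call; for the wrist camera it gives the pose at the moment of the call.
- ctrl.hand_in(): hands the job in; it is judged then, once.
Trained networks look in the newest picture that a camera, given by its name, has taken for a name from the list of things; names that differ only in an ending like _2 or _b are one class to them, and where a whole thing is asked for, a point or a joint stands for the part that bears it (a point fixed in the world has none). Each returns a list of dicts, best first, with "score" (0 to 1); they miss things now and then, are a little off and sometimes report something else, mostly with a low value. They report only what shows in the picture. A call takes as long as a camera call. They do not tell look-alikes from the thing itself.
- ctrl.find_in(camera, label): "location" ([row, column] in pixels, amid what is visible of it).
- ctrl.masks_of(camera, label): "region" (420x560 bool, what is visible of it) and "location" ([row, column] in pixels, amid what is visible of it).
The state is a dict: "time": time; "joint_pos": joint angles; "qd": joint speeds; "joint_efforts": joint torques, N m; "tool_pos": TCP position; "tcp_rot": TCP orientation; "ft_force": force on the tool from outside, world axes, zero at the start; "torque": the same for the moment, N m; "opening": finger opening in mm; "gripper_force": force on a finger pad.
Only numpy, scipy, OpenCV 4.12 (cv2) and the standard library are available. Lean on these libraries where they do the work, as an engineer would, in place of code of your own. Each camera call takes 0.05 s, during which the arm holds its last target. There are 200 camera calls.

TASK

Sort the five loose parts beside the vise into the shallow trays: both brass bushings into the blue tray, both bolts into the red tray, and the aluminium vee block into the yellow tray (either bay). Put one part to a bay, each sitting flat on the tray floor and standing the same way up as it stands now, and let go of everything. Leave the grease tin and the hammer where they are.

Things in the scene. Friction and masses are not known exactly. Their poses are not given: they have to be found in the camera images.
- bushing_plain_center (a point): plain bushing: smooth brass tube standing on end, 40 mm outside diameter, 26 mm bore, 50 mm high, about 0.3 kg; the point is its centre, half-way up (25 mm), z along its axis, up
- bushing_flanged_center (a point): flanged bushing: brass tube, 40 mm outside diameter, 50 mm high, with a 54 mm diameter flange, 8 mm thick, at its foot; stands on the flange, about 0.4 kg; the point is its centre, half-way up (25 mm), z along its axis, up
- bolt_hex_center (a point): hexagon-head bolt of bright steel standing on its head, threaded end up: head 14 mm high, 42 mm across corners, shank 20 mm diameter (thread 21 mm), 75 mm high in all, about 0.3 kg; the point is its centre, half-way up (37.5 mm), z up along the shank
- bolt_cap_center (a point): cap bolt standing on its round dark head, threaded end up: head 36 mm diameter and 20 mm high, steel shank 24 mm diameter (thread 25 mm), 60 mm high in all, about 0.3 kg; the point is its centre, half-way up (30 mm), z up along the shank
- vee_block_center (a point): vee block: aluminium block, 50 mm along its x, 40 mm along its y, 50 mm high, with a V groove along x in its top (18 mm deep, 24 mm wide); the flat faces 40 mm apart (across y) are the ones to grip; about 0.24 kg; the point is its centre, half-way up (25 mm), z up
- tray_blue: plastic parts tray, blue, fixed to the bench, 84 mm (its x) by 164 mm (its y), 15 mm high; floor 3 mm thick, walls and the one divider 4 mm thick. Two square bays, 76 by 76 mm inside, side by side along its y: their centres lie 40 mm to +y and 40 mm to -y of the origin. Origin: centre of its underside, on the bench; z up. Lies at any of the three tray places, turned a little.
- tray_red: plastic parts tray, red, fixed to the bench, 84 mm (its x) by 164 mm (its y), 15 mm high; floor 3 mm thick, walls and the one divider 4 mm thick. Two square bays, 76 by 76 mm inside, side by side along its y: their centres lie 40 mm to +y and 40 mm to -y of the origin. Origin: centre of its underside, on the bench; z up. Lies at any of the three tray places, turned a little.
- tray_yellow: plastic parts tray, yellow, fixed to the bench, 84 mm (its x) by 164 mm (its y), 15 mm high; floor 3 mm thick, walls and the one divider 4 mm thick. Two square bays, 76 by 76 mm inside, side by side along its y: their centres lie 40 mm to +y and 40 mm to -y of the origin. Origin: centre of its underside, on the bench; z up. Lies at any of the three tray places, turned a little.
- grease_tin_center (a point): bystander: squat tin with green label and black lid, 64 mm diameter, 85 mm high, standing; the point is its centre, half-way up
- hammer_grip (a point): bystander: hammer lying flat at the right-hand side of the bench; the point is on its handle, x along the handle towards the head
Things that resemble listed ones, but are neither listed nor needed, are in the scene too. Leave any turquoise look-alike of the part that bears bushing_plain_center alone. Leave any green look-alike of the part that bears bushing_flanged_center alone.

How it is judged:
By the outcome, as a careful person would: the job done as asked, in the order asked, and still so for the second after the job is handed in, with the robot touching nothing.
It also fails if it takes over 131 s, if anything falls off the work surface, if the arm or the gripper's body presses on something with over 40 N, if the wrist force passes 120 N, or if a joint passes its speed limit or range.

## Working session

There is one attempt and no reset: what is moved stays moved. The work goes in short steps, Python scripts to look and compute and a tool call to move; the robot and the scene stay as the last step left them, time stands still between calls to the robot, and variables do not carry over. Pictures are saved under pics/ and viewed, at most 14 in all, crops included, and the job is handed in when it is done.

Besides the shell and the picture viewer there is one more tool, called after ">>>" in YAML: its name, and indented under it one key for each argument. move_arm: Moves the arm, as the interface text tells. Its arguments: {"type":"object","properties":{"moves":{"type":"string"}},"required":["moves"]}

```bash
mkdir -p pics; ls; cat > h.py <<'E'
import numpy as np, cv2
from workcell import ctrl
def save(cam,name,s=1.4):
    f=ctrl.grab_frame(cam); cv2.imwrite(f'pics/{name}.png',cv2.resize(f[:,:,::-1],None,fx=s,fy=s)); return f
def ray(cam,rc,z,info=None):
    i=info or ctrl.camera_info(cam); K=np.array(i['camera_matrix']);R=np.array(i['rotation'])
    if R.size==4:
        from scipy.spatial.transform import Rotation as Q; R=Q.from_quat(R).as_matrix()
    c=np.array(i['xyz']); d=R@np.linalg.inv(K)@np.array([rc[1],rc[0],1.]); return c+d*(z-c[2])/d[2]
E
python3 - <<'E'
from h import *
save('top','top0');save('scene','scene0')
for c in('top','scene'): print(ctrl.camera_info(c))
for n,z in [('bushing_plain_center',25),('bushing_flanged_center',25),('bolt_hex_center',37),('bolt_cap_center',30),('vee_block_center',25),('tray_blue',5),('tray_red',5),('tray_yellow',5),('grease_tin_center',42),('hammer_grip',10)]:
    for d in ctrl.find_in('top',n): print(n,round(d['score'],2),np.round(d['location']),np.round(ray('top',d['location'],z)))
print(ctrl.get_state())
E
```

```text
pics
{'camera_matrix': array([[476.95655949,   0.        , 286.90271874],
       [  0.        , 476.95655949, 205.4686146 ],
       [  0.        ,   0.        ,   1.        ]]), 'xyz': array([ 394.14990178,  -11.14760437, 1323.03362442]), 'rotation': array([-0.7024512 ,  0.70941987, -0.03384933,  0.04625993])}
{'camera_matrix': array([[411.32525773,   0.        , 286.13138138],
       [  0.        , 411.32525773, 215.16793472],
       [  0.        ,   0.        ,   1.        ]]), 'xyz': array([1073.10121464,  281.42142834,  947.34363651]), 'rotation': array([ 0.50317527,  0.81136324, -0.25573062, -0.15200721])}
bushing_plain_center 0.74 [237. 209.] [458. 223.  25.]
bushing_flanged_center 0.72 [258. 413.] [ 395. -328.   25.]
bushing_flanged_center 0.59 [245. 374.] [ 433. -224.   25.]
bolt_hex_center 0.52 [252. 341.] [ 412. -133.   37.]
bolt_cap_center 0.61 [254. 174.] [411. 318.  30.]
vee_block_center 0.83 [243. 295.] [440. -10.  25.]
tray_blue 0.88 [170. 291.] [645.  -0.   5.]
tray_blue 0.15 [253. 340.] [ 412. -133.    5.]
tray_red 0.68 [182. 379.] [ 607. -245.    5.]
tray_yellow 0.73 [180. 190.] [618. 282.   5.]
grease_tin_center 0.72 [207. 119.] [541. 468.  42.]
hammer_grip 0.86 [216. 468.] [ 510. -485.   10.]
{'time': 0.6, 'joint_pos': array([ 1.18048746,  0.4260958 ,  0.07390427,  1.60603615, -0.03411376,
        1.11076096, -0.06711512]), 'qd': array([ 0.00157271,  0.00069197, -0.0010128 , -0.00108363,  0.00012102,
        0.00050216, -0.00020806]), 'joint_efforts': array([-1.77775550e-03, -9.35104179e+01,  3.66097257e+00, -4.54406440e+01,
       -4.91284789e-02,  1.32708857e-02, -9.06727621e-06]), 'tool_pos': array([ 160.95143847, -655.48493858,  213.45374051]), 'tcp_rot': array([ 9.92765186e-01,  1.20072000e-01,  1.69733793e-05, -2.43356244e-05]), 'ft_force': array([ 0.22564754, -0.08907069, -1.20231575]), 'torque': array([0.00362759, 0.02207886, 0.03123379]), 'gripper_force': 0.0, 'opening': 93.9105670298956}
```

View pictures.

View pics/top0.png

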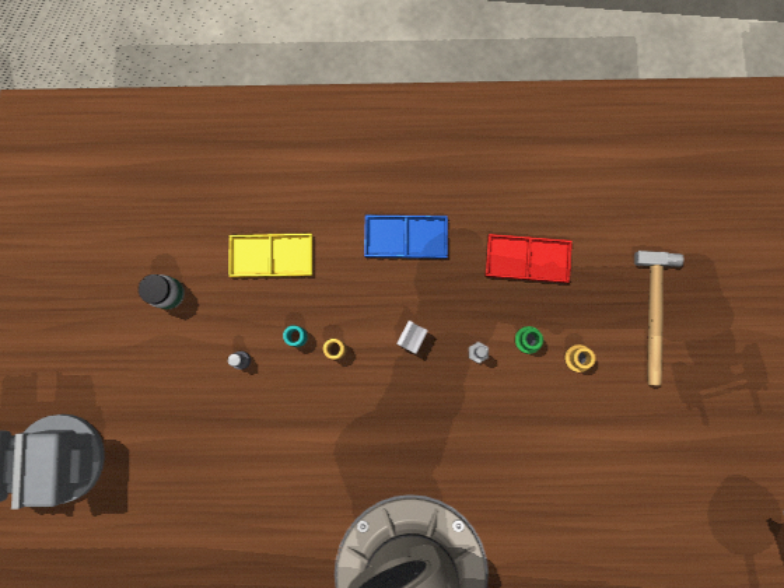

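View pics/scene0.png

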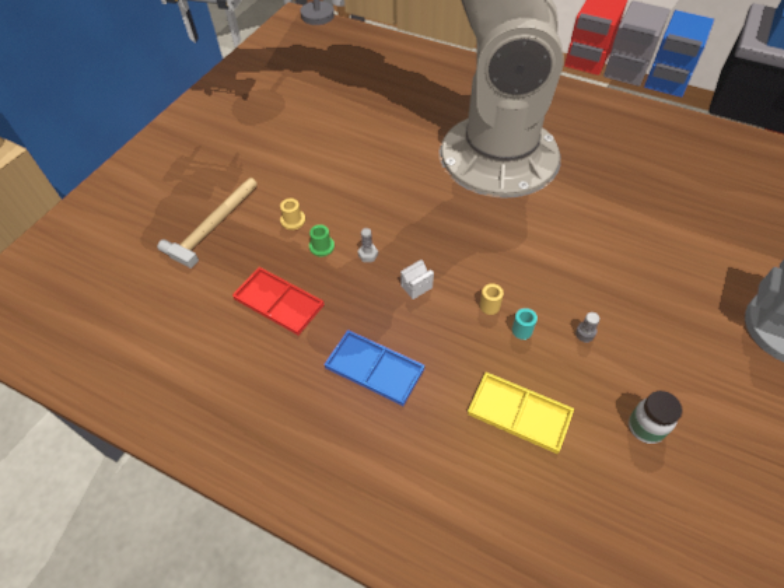

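The pictures show yellow, blue and red trays at (271,256), (406,237) and (529,259) in the top view. The parts:
- **Plain bushing candidates:** turquoise at (293,336) and brass at (334,349). The brass one is meant.
- **Flanged bushing candidates:** green at (529,340) and brass at (580,358). The brass one is meant.
- **Bolts and vee block:** cap bolt at (238,360), vee block at (412,337), hex bolt at (479,352).

The network's only "plain" hit was the turquoise look-alike. I'll segment the brass parts by colour, fit all the poses, and confirm the brass parts in a crop.

```bash
cat > fit.py <<'E'
from h import *
from scipy.optimize import minimize
from scipy.spatial.transform import Rotation as Q
F={c:ctrl.grab_frame(c) for c in('top','scene')}; I={c:ctrl.camera_info(c) for c in F}
def proj(c,P):
    i=I[c]; p=(P-i['xyz'])@Q.from_quat(i['rotation']).as_matrix(); p=p@i['camera_matrix'].T; return p[:,:2]/p[:,2:]
t=np.linspace(0,2*np.pi,40)[:-1]
cyl=lambda *s:np.array([[r*np.cos(a),r*np.sin(a),z] for r,z in s for a in t])
box=lambda a,b,h:np.array([[x*a/2,y*b/2,z] for x in(-1,1) for y in(-1,1) for z in(0,h)])
def render(c,P,p):
    q=Q.from_euler('z',p[2]).apply(P)+[p[0],p[1],0]
    h=cv2.convexHull(np.round(proj(c,q)*16*4+2*16).astype(np.int32)); m=np.zeros((1680,2240),np.uint8); cv2.fillConvexPoly(m,h,1,cv2.LINE_AA,4)
    return cv2.resize(m.astype(np.float32),(560,420),interpolation=cv2.INTER_AREA)
def fit(M,P,p0,yaw):
    def cost(v):
        p=[v[0],v[1],v[2]/100 if yaw else 0]
        return sum(np.abs(render(c,P,p)-M[c]).sum()/M[c].sum() for c in M)
    best=None
    for y0 in ([0,60,-60] if yaw==2 else [0]):
        r=minimize(cost,[*p0,y0][:3 if yaw else 2],method='Nelder-Mead',options=dict(initial_simplex=np.array([[*p0,y0],[p0[0]+12,p0[1],y0],[p0[0],p0[1]+12,y0],[*p0,y0+20]])[:4 if yaw else 3,:3 if yaw else 2],xatol=.2,fatol=1e-3))
        if best is None or r.fun<best.fun: best=r
    return np.round(best.x,1),round(best.fun,2)
def brass():
    o={}
    for c in F:
        h=cv2.cvtColor(F[c],cv2.COLOR_RGB2HSV); b=cv2.inRange(h,(18,110,90),(28,255,255))
        n,l,s,ce=cv2.connectedComponentsWithStats(cv2.morphologyEx(b,cv2.MORPH_CLOSE,np.ones((5,5)))); o[c]=[(l==k,ce[k][::-1],s[k,4]) for k in range(1,n) if s[k,4]>60]
    return o
def fill(m):
    cs,_=cv2.findContours(m.astype(np.uint8),cv2.RETR_EXTERNAL,cv2.CHAIN_APPROX_NONE); o=np.zeros((420,560),np.uint8); cv2.drawContours(o,[max(cs,key=cv2.contourArea)],-1,1,-1); return o
E
python3 - <<'E'
from fit import *
B=brass()
for c in B: print(c,[(np.round(x[1]),x[2]) for x in B[c]])
for n,P,p0,y in [('bolt_hex_center',None,(412,-133),0),('bolt_cap_center',None,(411,318),0),('vee_block_center',box(50,40,50),(440,-10),2),('tray_blue',box(84,164,15),(645,0),1),('tray_red',box(84,164,15),(607,-245),1),('tray_yellow',box(84,164,15),(618,282),1)]:
    M={}
    for c in F:
        d=ctrl.masks_of(c,n)
        if d: M[c]=fill(d[0]['region']); print(n,c,round(d[0]['score'],2),np.round(d[0]['location']),M[c].sum())
    if P is not None: print(n,fit(M,P,p0,y))
    else: # bolts: centroid triangulation
        A=np.zeros((3,3));b=np.zeros(3)
        for c in M:
            r=np.argwhere(M[c]).mean(0); p=ray(c,r,0,I[c]); u=p-I[c]['xyz'];u/=np.linalg.norm(u);N=np.eye(3)-np.outer(u,u);A+=N;b+=N@p
        print(n,np.round(np.linalg.solve(A,b),1))
for nm,P,p0,rt in [('plain',cyl((20,0),(20,50)),(425,150),(249,239)),('flanged',cyl((27,0),(27,8),(20,50)),(395,-328),(256,414))]:
    M={}
    for c in F:
        g=proj(c,np.array([[*p0,25.]]))[0][::-1]
        k=min(B[c],key=lambda x:np.hypot(*(x[1]-g))); M[c]=fill(k[0]); print(nm,c,np.round(k[1]),M[c].sum())
    print(nm,fit(M,P,p0,0))
t=F['top'][215:280,160:440]; cv2.imwrite('pics/crop.png',cv2.resize(t[:,:,::-1],None,fx=2.8,fy=2.8,interpolation=cv2.INTER_CUBIC))
E
```

```text
top [(array([182., 190.]), np.int32(722)), (array([249., 468.]), np.int32(200)), (array([249., 238.]), np.int32(137)), (array([256., 413.]), np.int32(309))]
scene [(array([153., 208.]), np.int32(320)), (array([213., 351.]), np.int32(298)), (array([296., 377.]), np.int32(1646))]
bolt_hex_center top 0.55 [254. 341.] 112
bolt_hex_center scene 0.69 [176. 261.] 191
bolt_hex_center [ 415.2 -134.9   22.3]
bolt_cap_center top 0.65 [254. 172.] 165
bolt_cap_center scene 0.77 [233. 419.] 229
bolt_cap_center [404.6 330.6  21. ]
vee_block_center top 0.75 [243. 293.] 292
vee_block_center scene 0.75 [202. 298.] 425
vee_block_center (array([446.2,  -6.6, -47.4]), np.float64(0.17))
tray_blue top 0.83 [167. 286.] 1830
tray_blue scene 0.75 [261. 266.] 1934
tray_blue (array([647.4,   4.9,  -1.7]), np.float64(0.09))
tray_red top 0.92 [182. 378.] 1743
tray_red scene 0.69 [214. 199.] 1556
tray_red (array([ 601. , -238.4,   -9.5]), np.float64(0.15))
tray_yellow top 0.94 [180. 192.] 1880
tray_yellow scene 0.72 [295. 370.] 2319
tray_yellow (array([613.9, 274.8,   1.6]), np.float64(0.08))
plain top [249. 238.] 183
plain scene [213. 351.] 298
plain (array([424.9, 142.9]), np.float64(0.21))
flanged top [256. 413.] 334
flanged scene [153. 208.] 320
flanged (array([ 403.2, -333. ]), np.float64(0.15))
```

View pics/crop.png

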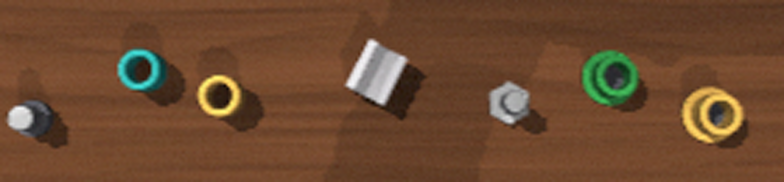

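The crop confirms both brass parts: plain at (219,96) and flanged at (712,114). The turquoise one at (141,69) and the green one at (610,77) are look-alikes, so I'll leave them. First I go above the flanged brass bushing.

>>> move_arm:
  moves: ".0367 .0488 0 0 0 0 0.5;.0367 .0488 0 0 0 0 0.5;.0367 .0488 0 0 0 0 0.5;.0367 .0488 0 0 0 0 0.5;.0367 .0488 0 0 0 0 0.5;.0367 .0488 0 0 0 0 0.5;.0367 .0488 0 0 0 0 0.5;.0367 .0488 0 0 0 0 0.5;.0367 .0488 0 0 0 0 0.5;.0367 .0488 0 0 0 0 0.5;.0367 .0488 0 0 0 0 0.5;0 0 0 0 0 0 0.5"

```text
time: 2.3
tool_pos: [407.5, -327.7, 213.8]
tcp_rot: [0.992, 0.124, 0.001, -0.001]
ft_force: [-0.1, -0.1, 0.4]
opening: 70.5
gripper_force: 0.0
```

```bash
cat > w.py <<'E'
from h import *
import sys
s=ctrl.get_state(); i=ctrl.camera_info('wrist'); f=ctrl.grab_frame('wrist'); print(np.round(s['tool_pos'],1),np.round(s['tcp_rot'],3),s['time'])
from scipy.spatial.transform import Rotation as Q
def pr(P):
    p=(np.array(P)-i['xyz'])@Q.from_quat(i['rotation']).as_matrix()@i['camera_matrix'].T; return p[:2]/p[2]
# args: x y radius topz ; draw predicted circle
x,y,r,z=map(float,sys.argv[2:6]); g=f[:,:,::-1].copy()
c=np.array([pr([x+r*np.cos(a),y+r*np.sin(a),z]) for a in np.linspace(0,6.3,60)])
cv2.polylines(g,[np.round(c).astype(np.int32)],True,(255,0,255),1); cv2.imwrite(f'pics/{sys.argv[1]}.png',g)
if len(sys.argv)>6:
    for d in ctrl.masks_of('wrist',sys.argv[6]): 
        m=np.argwhere(d['region']); print(round(d['score'],2),np.round(d['location']),len(m),np.round(ray('wrist',m.mean(0),z/2,i),1))
E
python3 w.py w1 403 -333 20 50 bushing_flanged_center
```

```text
[ 407.5 -327.7  213.8] [ 0.992  0.124  0.001 -0.001] 2.3
0.68 [190. 276.] 2034 [ 405.4 -332.    25. ]
0.62 [134. 195.] 2270 [ 441.1 -238.1   25. ]
```

View pics/w1.png

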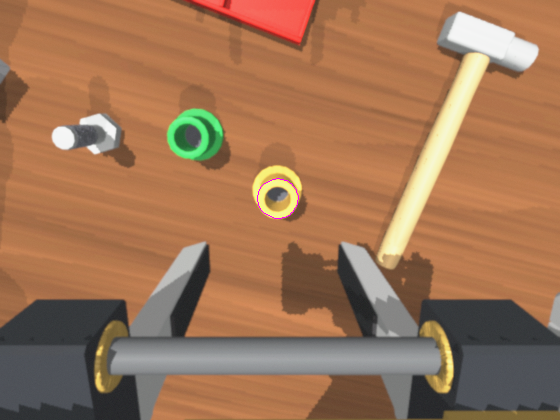

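The wrist view shows the predicted rim of (403,-333) sitting on the brass flanged bushing at pixel (278,198). I descend and grip.

>>> move_arm:
  moves: "0 0 -.06 0 0 0 0.5;0 0 -.06 0 0 0 0.5;0 0 -.06 0 0 0 0.5;0 0 -.05 0 0 0 0.5;0 0 -.04 0 0 0 0.5;0 0 -.03 0 0 0 0.5;0 0 -.014 0 0 0 0.5;0 0 0 0 0 0 .5;0 0 0 0 0 0 -1;0 0 0 0 0 0 -1;0 0 0 0 0 0 -1;0 0 0 0 0 0 -1"

```text
time: 3.4
tool_pos: [403.7, -333.9, 26.1]
tcp_rot: [0.993, 0.12, 0.001, 0.001]
ft_force: [-0.4, 0.2, -0.4]
opening: 47.4
gripper_force: 0.0
```

>>> move_arm:
  moves: "0 0 0 0 0 0 -1;0 0 0 0 0 0 -1;0 0 0 0 0 0 -1"

```text
time: 3.65
tool_pos: [403.5, -333.6, 25.8]
tcp_rot: [0.993, 0.12, 0.0, 0.0]
ft_force: [-1.9, 1.0, 9.3]
opening: 39.5
gripper_force: 30.0
```

>>> move_arm:
  moves: "0 0 .042 0 0 0 -1;0 0 .042 0 0 0 -1;0 0 .042 0 0 0 -1;.0369 .0452 0 0 0 0 -1;.0369 .0452 0 0 0 0 -1;.0369 .0452 0 0 0 0 -1;.0369 .0452 0 0 0 0 -1;.0369 .0452 0 0 0 0 -1;.0369 .0452 0 0 0 0 -1;.0369 .0452 0 0 0 0 -1;.0369 .0452 0 0 0 0 -1;.0369 .0452 0 0 0 0 -1"

```text
time: 4.65
tool_pos: [603.0, -87.8, 100.7]
tcp_rot: [0.993, 0.12, -0.0, 0.0]
ft_force: [1.0, -0.4, -3.1]
opening: 40.1
gripper_force: 30.0
```

>>> move_arm:
  moves: ".0369 .0452 0 0 0 0 -1;.0369 .0452 0 0 0 0 -1;0 0 0 0 0 0 -1;0 0 0 0 0 0 -1"

```text
time: 4.98
tool_pos: [647.2, -32.5, 100.2]
tcp_rot: [0.993, 0.122, -0.0, -0.0]
ft_force: [-0.5, -1.1, -3.6]
opening: 39.8
gripper_force: 30.0
```

```bash
python3 w.py w2 646.7 -35 27 11; python3 -c "
from h import *; print(ctrl.get_state()['opening']); save('scene','s2',1)"
```

```text
[647.2 -32.5 100.2] [ 0.993  0.122 -0.    -0.   ] 4.9833
39.91883802050356
```

View pics/w2.png

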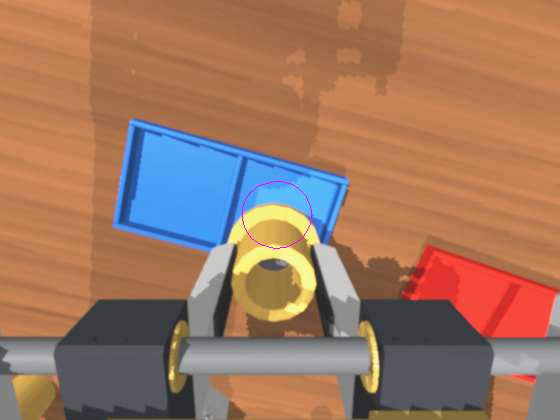

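The wrist view shows the target circle within a few mm of the right blue bay's middle, about (283,215). I lower and release.

>>> move_arm:
  moves: "0 -.005 -.05 0 0 0 -1;0 0 -.04 0 0 0 -1;0 0 -.02 0 0 0 -1;0 0 -.0103 0 0 0 -1;0 0 0 0 0 0 -1;0 0 0 0 0 0 -1;0 0 0 0 0 0 .3;0 0 0 0 0 0 .3;0 0 0 0 0 0 .3;0 0 .02 0 0 0 .3;0 0 .04 0 0 0 .3;0 0 .05 0 0 0 .3"

```text
time: 6.08
tool_pos: [645.6, -38.0, 94.7]
tcp_rot: [0.993, 0.12, -0.001, -0.0]
ft_force: [-0.0, -0.8, 0.6]
opening: 60.6
gripper_force: 0.0
```

>>> move_arm:
  moves: "-.0462 .0377 .01 0 0 0 .3;-.0462 .0377 .01 0 0 0 .3;-.0462 .0377 .01 0 0 0 .3;-.0462 .0377 .01 0 0 0 .3;-.0462 .0377 .01 0 0 0 .3;-.0462 .0377 .01 0 0 0 .3;-.0462 .0377 .01 0 0 0 .3;-.0462 .0377 .01 0 0 0 .3;0 0 0 0 0 0 .3;0 0 0 0 0 0 .3"

```text
time: 6.92
tool_pos: [424.5, 144.1, 144.0]
tcp_rot: [0.993, 0.122, 0.001, -0.0]
ft_force: [0.5, -1.3, -0.2]
opening: 60.9
gripper_force: 0.0
```

```bash
python3 w.py w3 424.9 142.9 20 50 
```

```text
[424.5 144.1 144. ] [ 0.993  0.122  0.001 -0.   ] 6.9167
```

View pics/w3.png

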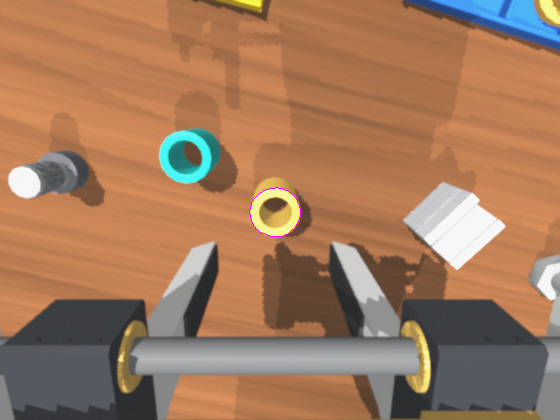

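The predicted rim fits the brass bushing at (275,212), and turquoise at (190,155) is clear of the fingers. I descend and grip.

>>> move_arm:
  moves: "0 0 -.06 0 0 0 0.3;0 0 -.05 0 0 0 0.3;0 0 -.04 0 0 0 0.3;0 0 -.03 0 0 0 0.3;0 0 -.0158 0 0 0 0.3;0 0 0 0 0 0 .3;0 0 0 0 0 0 -1;0 0 0 0 0 0 -1;0 0 0 0 0 0 -1;0 0 0 0 0 0 -1;0 0 0 0 0 0 -1;0 0 0 0 0 0 -1"

```text
time: 7.97
tool_pos: [425.7, 143.0, 25.9]
tcp_rot: [0.993, 0.12, 0.001, -0.0]
ft_force: [-1.2, -1.5, 8.9]
opening: 39.1
gripper_force: 30.0
```

>>> move_arm:
  moves: "0 0 .042 0 0 0 -1;0 0 .042 0 0 0 -1;0 0 .042 0 0 0 -1;.0531 -.0238 0 0 0 0 -1;.0531 -.0238 0 0 0 0 -1;.0531 -.0238 0 0 0 0 -1;.0531 -.0238 0 0 0 0 -1;.0531 -.0238 0 0 0 0 -1;.0531 -.0238 0 0 0 0 -1;.0531 -.0238 0 0 0 0 -1;0 0 0 0 0 0 -1;0 0 0 0 0 0 -1"

```text
time: 8.97
tool_pos: [648.8, 41.6, 100.2]
tcp_rot: [0.993, 0.119, -0.0, -0.0]
ft_force: [-1.7, 0.8, -2.5]
opening: 39.1
gripper_force: 30.0
```

>>> move_arm:
  moves: "0 0 -.05 0 0 0 -1;0 0 -.04 0 0 0 -1;0 0 -.02 0 0 0 -1;0 0 -.0103 0 0 0 -1;0 0 0 0 0 0 -1;0 0 0 0 0 0 -1;0 0 0 0 0 0 .3;0 0 0 0 0 0 .3;0 0 0 0 0 0 .3;0 0 .02 0 0 0 .3;0 0 .04 0 0 0 .3;0 0 .05 0 0 0 .3"

```text
time: 9.97
tool_pos: [646.9, 42.8, 94.6]
tcp_rot: [0.993, 0.12, -0.001, -0.0]
ft_force: [-0.2, -0.3, -0.1]
opening: 61.5
gripper_force: 0.0
```

>>> move_arm:
  moves: "-.048 -.0118 .0113 0 0 -.976 .3;-.048 -.0118 .0113 0 0 -.976 .3;-.048 -.0118 .0113 0 0 -.976 .3;-.048 -.0118 .0113 0 0 -.976 .3;-.048 -.0118 .0113 0 0 -.976 .3;-.048 -.0118 .0113 0 0 -.976 .3;-.048 -.0118 .0113 0 0 -.976 .3;0 0 0 0 0 0 .3;0 0 0 0 0 0 .3;0 0 0 0 0 0 .3"

```text
time: 10.8
tool_pos: [447.1, -6.4, 142.9]
tcp_rot: [0.972, -0.235, 0.001, -0.0]
ft_force: [-0.2, -0.7, 0.6]
opening: 61.2
gripper_force: 0.0
```

```bash
python3 w.py w4 446.2 -6.6 20 50 
```

```text
[447.1  -6.4 142.9] [ 0.972 -0.235  0.001 -0.   ] 10.8
```

View pics/w4.png

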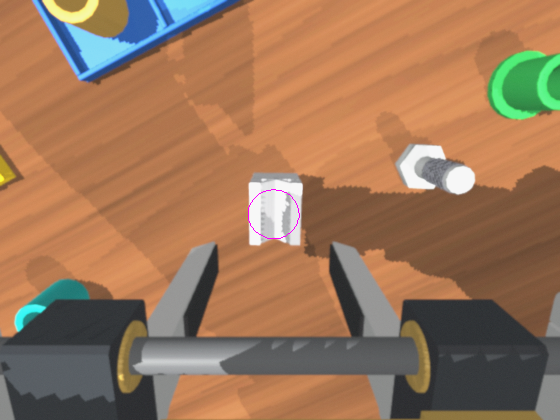

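The vee block at (275,212) is square to the fingers, with its groove along the tool's x. I descend and grip.

>>> move_arm:
  moves: "0 0 -.06 0 0 0 0.3;0 0 -.05 0 0 0 0.3;0 0 -.04 0 0 0 0.3;0 0 -.03 0 0 0 0.3;0 0 -.0152 0 0 0 0.3;0 0 0 0 0 0 .3;0 0 0 0 0 0 -1;0 0 0 0 0 0 -1;0 0 0 0 0 0 -1;0 0 0 0 0 0 -1;0 0 0 0 0 0 -1;0 0 0 0 0 0 -1"

```text
time: 11.85
tool_pos: [447.1, -6.7, 25.7]
tcp_rot: [0.972, -0.235, 0.001, -0.0]
ft_force: [-0.7, -0.8, 8.6]
opening: 39.7
gripper_force: 30.0
```

>>> move_arm:
  moves: "0 0 .042 0 0 0 -1;0 0 .042 0 0 0 -1;0 0 .042 0 0 0 -1;.035 .0503 0 0 0 .584 -1;.035 .0503 0 0 0 .584 -1;.035 .0503 0 0 0 .584 -1;.035 .0503 0 0 0 .584 -1;.035 .0503 0 0 0 .584 -1;.035 .0503 0 0 0 .584 -1;.035 .0503 0 0 0 .584 -1;.035 .0503 0 0 0 .584 -1;0 0 0 0 0 0 -1"

```text
time: 12.85
tool_pos: [616.4, 241.8, 100.7]
tcp_rot: [1.0, 0.012, 0.001, -0.002]
ft_force: [-1.8, 0.5, -2.2]
opening: 40.0
gripper_force: 30.0
```

```bash
python3 w.py w5 614.5 234.8 32 3 
```

```text
[616.4 241.8 100.7] [ 1.     0.012  0.001 -0.002] 12.85
```

View pics/w5.png

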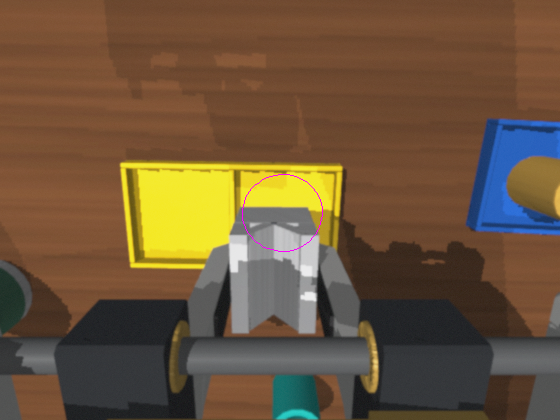

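The target circle at (282,213) sits near the right yellow bay's middle, about (287,217). I lower and release.

>>> move_arm:
  moves: "0 -.005 -.05 0 0 0 -1;0 0 -.04 0 0 0 -1;0 0 -.02 0 0 0 -1;0 0 -.0103 0 0 0 -1;0 0 0 0 0 0 -1;0 0 0 0 0 0 -1;0 0 0 0 0 0 .3;0 0 0 0 0 0 .3;0 0 0 0 0 0 .3;0 0 .03 0 0 0 .3;0 0 .05 0 0 0 .3;0 0 .05 0 0 0 .3"

```text
time: 13.9
tool_pos: [613.7, 231.6, 106.7]
tcp_rot: [1.0, 0.007, -0.001, 0.0]
ft_force: [-0.1, -0.7, -0.2]
opening: 61.2
gripper_force: 0.0
```

>>> move_arm:
  moves: "-.05 .0235 .0104 0 0 0 .3;-.05 .0235 .0104 0 0 0 .3;-.05 .0235 .0104 0 0 0 .3;-.05 .0235 .0104 0 0 0 .3;-.05 .0235 .0104 0 0 0 .3;-.05 .0235 .0104 0 0 0 .3;-.05 .0235 .0104 0 0 0 .3;0 0 0 0 0 0 .3;0 0 0 0 0 0 .3;0 0 0 0 0 0 .3"

```text
time: 14.73
tool_pos: [404.9, 330.4, 150.2]
tcp_rot: [1.0, 0.007, 0.0, -0.0]
ft_force: [-0.1, -0.3, 0.2]
opening: 60.9
gripper_force: 0.0
```

```bash
python3 w.py w6 404.6 330.6 12 60 bolt_cap_center
```

```text
[404.9 330.4 150.2] [ 1.     0.007  0.    -0.   ] 14.7333
0.94 [203. 275.] 1520 [407.1 329.5  30. ]
```

View pics/w6.png

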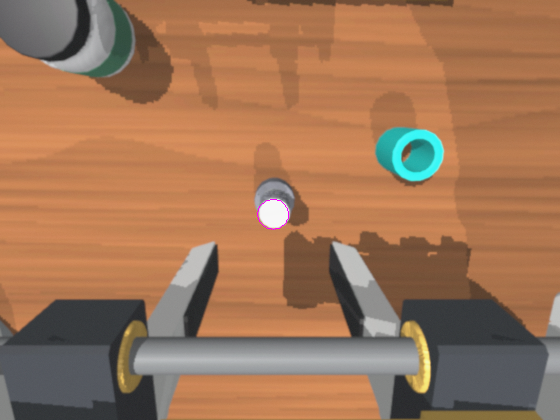

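The predicted circle coincides with the cap bolt's shank top at (274,213). I grip the shank above the head.

>>> move_arm:
  moves: "0 0 -.06 0 0 0 0;0 0 -.05 0 0 0 0;0 0 -.04 0 0 0 0;0 0 -.03 0 0 0 0;0 0 -.017 0 0 0 0;0 0 0 0 0 0 -1;0 0 0 0 0 0 -1;0 0 0 0 0 0 -1;0 0 0 0 0 0 -1;0 0 0 0 0 0 -1;0 0 0 0 0 0 -1;0 0 0 0 0 0 -1"

```text
time: 15.83
tool_pos: [405.1, 330.8, 32.7]
tcp_rot: [1.0, 0.007, 0.001, -0.0]
ft_force: [-0.4, -2.8, 7.9]
opening: 23.1
gripper_force: 30.0
```

>>> move_arm:
  moves: "0 0 .05 0 0 0 -1;0 0 .05 0 0 0 -1;0 0 .05 0 0 0 -1;.01783 -.0564 0 0 0 0 -1;.01783 -.0564 0 0 0 0 -1;.01783 -.0564 0 0 0 0 -1;.01783 -.0564 0 0 0 0 -1;.01783 -.0564 0 0 0 0 -1;.01783 -.0564 0 0 0 0 -1;.01783 -.0564 0 0 0 0 -1;.01783 -.0564 0 0 0 0 -1;.01783 -.0564 0 0 0 0 -1"

```text
time: 16.83
tool_pos: [500.9, 24.2, 122.3]
tcp_rot: [1.0, 0.007, 0.0, -0.0]
ft_force: [2.0, 0.6, -2.2]
opening: 23.5
gripper_force: 30.0
```

>>> move_arm:
  moves: ".01783 -.0564 0 0 0 0 -1;.01783 -.0564 0 0 0 0 -1;.01783 -.0564 0 0 0 0 -1;.01783 -.0564 0 0 0 0 -1;.01783 -.0564 0 0 0 0 -1;.01783 -.0564 0 0 0 0 -1;.01783 -.0564 0 0 0 0 -1;.01783 -.0564 0 0 0 0 -1;.01783 -.0564 0 0 0 0 -1;0 0 0 0 0 0 -1;0 0 0 0 0 0 -1;0 0 0 0 0 0 -1"

```text
time: 17.83
tool_pos: [596.7, -278.1, 121.6]
tcp_rot: [1.0, 0.007, -0.0, -0.0]
ft_force: [0.5, 0.5, -2.7]
opening: 23.5
gripper_force: 30.0
```

```bash
python3 w.py w7 597.2 -278.2 18 3 
```

```text
[ 596.7 -278.1  121.6] [ 1.     0.007 -0.    -0.   ] 17.8333
```

View pics/w7.png

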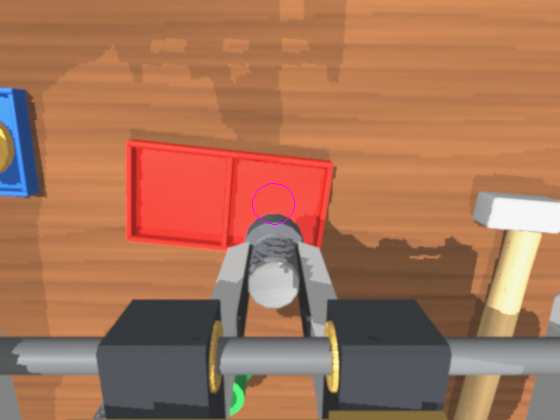

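The circle at (274,204) is in the middle of the right red bay. I lower and release.

>>> move_arm:
  moves: "0 0 -.06 0 0 0 -1;0 0 -.05 0 0 0 -1;0 0 -.022 0 0 0 -1;0 0 -.0125 0 0 0 -1;0 0 0 0 0 0 -1;0 0 0 0 0 0 -1;0 0 0 0 0 0 0;0 0 0 0 0 0 0;0 0 0 0 0 0 0;0 0 .03 0 0 0 0;0 0 .06 0 0 0 0;0 0 .06 0 0 0 0"

```text
time: 18.88
tool_pos: [596.1, -278.3, 125.4]
tcp_rot: [1.0, 0.007, -0.001, -0.0]
ft_force: [0.0, 0.6, -0.3]
opening: 46.7
gripper_force: 0.0
```

>>> move_arm:
  moves: "-.0433 .0342 .0095 0 0 0 0;-.0433 .0342 .0095 0 0 0 0;-.0433 .0342 .0095 0 0 0 0;-.0433 .0342 .0095 0 0 0 0;-.0433 .0342 .0095 0 0 0 0;-.0433 .0342 .0095 0 0 0 0;-.0433 .0342 .0095 0 0 0 0;0 0 0 0 0 0 0;0 0 0 0 0 0 0;0 0 0 0 0 0 0"

```text
time: 19.72
tool_pos: [415.7, -135.3, 165.5]
tcp_rot: [1.0, 0.007, 0.001, 0.0]
ft_force: [0.0, 0.0, -0.1]
opening: 46.9
gripper_force: 0.0
```

```bash
python3 w.py w8 415.2 -134.9 10 75 bolt_hex_center
```

```text
[ 415.7 -135.3  165.5] [1.    0.007 0.001 0.   ] 19.7167
0.85 [196. 274.] 1561 [ 419.4 -136.8   37.5]
```

View pics/w8.png

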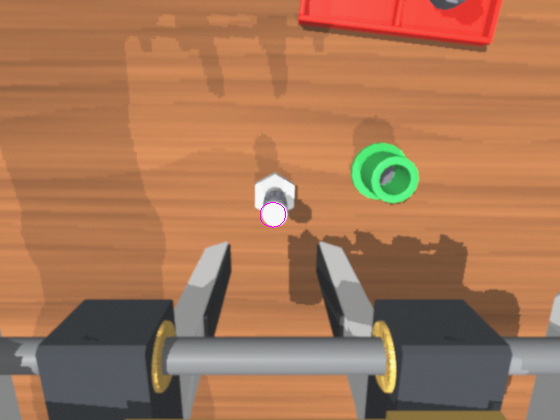

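The circle matches the hex bolt's shank end at (273,214). I descend and grip.

>>> move_arm:
  moves: "0 0 -.06 0 0 0 0;0 0 -.06 0 0 0 0;0 0 -.05 0 0 0 0;0 0 -.03 0 0 0 0;0 0 -.0187 0 0 0 0;0 0 0 0 0 0 -1;0 0 0 0 0 0 -1;0 0 0 0 0 0 -1;0 0 0 0 0 0 -1;0 0 0 0 0 0 -1;0 0 0 0 0 0 -1;0 0 0 0 0 0 -1"

```text
time: 20.82
tool_pos: [415.7, -135.3, 34.4]
tcp_rot: [1.0, 0.007, 0.001, 0.0]
ft_force: [-0.6, -1.0, 8.4]
opening: 19.2
gripper_force: 30.0
```

>>> move_arm:
  moves: "0 0 .04 0 0 0 -1;0 0 .04 0 0 0 -1;0 0 .04 0 0 0 -1;.0526 -.0177 0 0 0 0 -1;.0526 -.0177 0 0 0 0 -1;.0526 -.0177 0 0 0 0 -1;.0526 -.0177 0 0 0 0 -1;.0526 -.0177 0 0 0 0 -1;.0526 -.0177 0 0 0 0 -1;0 0 0 0 0 0 -1;0 0 0 0 0 0 -1;0 0 0 0 0 0 -1"

```text
time: 21.82
tool_pos: [603.6, -198.4, 105.2]
tcp_rot: [1.0, 0.007, -0.001, -0.0]
ft_force: [-0.2, 1.2, -2.6]
opening: 19.8
gripper_force: 30.0
```

>>> move_arm:
  moves: "0 0 -.05 0 0 0 -1;0 0 -.04 0 0 0 -1;0 0 -.015 0 0 0 -1;0 0 -.0095 0 0 0 -1;0 0 0 0 0 0 -1;0 0 0 0 0 0 -1;0 0 0 0 0 0 0;0 0 0 0 0 0 0;0 0 0 0 0 0 0;0 0 .03 0 0 0 0;0 0 .06 0 0 0 0;0 0 .06 0 0 0 0"

```text
time: 22.82
tool_pos: [603.5, -198.4, 127.3]
tcp_rot: [1.0, 0.007, -0.001, -0.0]
ft_force: [0.2, -0.3, 1.3]
opening: 47.2
gripper_force: 0.0
```

>>> move_arm:
  moves: "-.04 0 .05 0 0 0 0;-.06 0 .04 0 0 0 0;-.06 0 .03 0 0 0 0;-.06 0 0 0 0 0 0;0 0 0 0 0 0 0;0 0 0 0 0 0 0;0 0 0 0 0 0 0"

```text
time: 23.4
tool_pos: [474.4, -198.8, 198.7]
tcp_rot: [1.0, 0.007, 0.001, 0.0]
ft_force: [0.3, -0.5, 0.1]
opening: 47.2
gripper_force: 0.0
```

```bash
python3 - <<'E'
from h import *
f=ctrl.grab_frame('scene'); g=f[140:330,150:420]; cv2.imwrite('pics/fin.png',cv2.resize(g[:,:,::-1],None,fx=2.9,fy=2.9,interpolation=cv2.INTER_CUBIC))
E
```

```text
(no output)
```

View pics/fin.png

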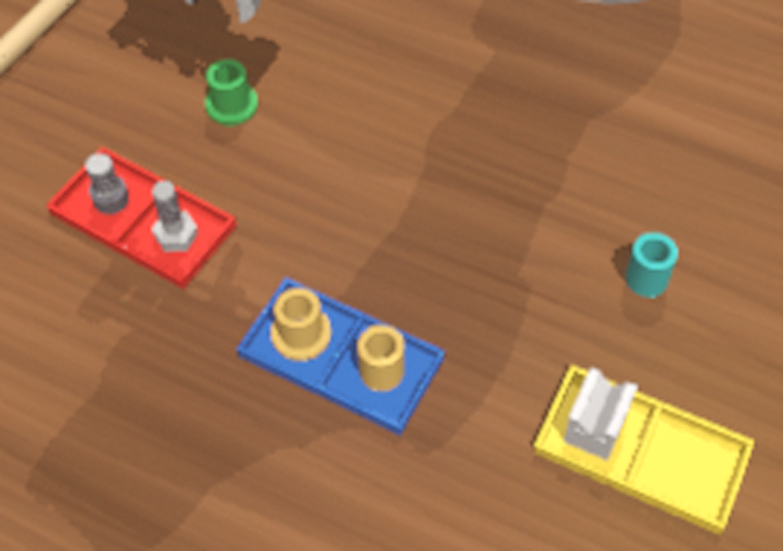

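All five parts stand upright in their own bays: bolts at (105,185) and (172,220) in red, bushings at (300,325) and (380,358) in blue, and the vee block at (600,412) in yellow. The look-alikes are untouched.

```bash
python3 -c "
from workcell import ctrl; print(ctrl.hand_in())"
```

```text
the job is handed in; nothing more can be done
None
```

The job is handed in: both brass bushings are in the blue tray, both bolts in the red and the vee block in the yellow, all upright, one to a bay and released, after about 23 s on the robot's clock.

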